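# Set a circuit board level in its rework frame, lock it and bring the magnifier over it

### The arm

A 6-joint arm with a two-finger parallel gripper is mounted at the origin on the work surface. World frame = base frame: x ahead of the robot, y to its left, z up, the work surface at z = 0. Lengths are in m, angles in degrees, forces in N, time in s.
With the tool pointing down it reaches from about 0.25 to 0.725 m from the base axis. Payload 9.7 kg.
Tool frame: the origin (TCP) lies midway between the tips of the shut fingers; the grasp point (between the pads) lies 19 mm behind it (grip_point_offset is the distance from the TCP to the grasp point, in m); y points along the fingers, z is the direction in which the jaws open and shut, and the axes are right-handed (so a half turn about y gives the same grasp; the last joint's range is limited). The gripper opens to 85 mm and grips with 20 to 120 N. Pads are 22 mm wide; open, the fingers measure 114 mm over their backs; the gripper's body (76 mm by 85 mm) begins 54 mm behind the grasp point. The pads swing forward as they close: fully open they stand 13 mm farther back than shut.
Start: joints at [69.328, 4.979, 10.078, 95.1, 0, 90], TCP at [0.194, 0.515, 0.231] pointing down, gripper open.
Joint ranges: [-179.16, 179.16], [-48.56, 103.87], [-65.8, 70.77], [-126.05, 130.52], [-82.76, 87.17], [-180, 180]. Speed limits (degrees/s): [127.2, 127.2, 147.25, 180, 180, 180].

### API

Orientations are given as [roll, pitch, yaw] about the fixed x, y, z axes, in that order (R = Rz(yaw) Ry(pitch) Rx(roll)).
In Python, from workcell import get_obs, camera, job_done, grip_point_offset gives the robot as it stands.
- The arm moves only by the tool move_arm, never from a script. Its argument "deltas" is a list that holds one entry, the list of rows, each a list of 4 numbers: the shift along the tool's x, y, z in m, then the turn about the tool's y in degrees. A call has 1 to 5 rows; each row is the pose to reach, as a shift and turn from the pose commanded when the call began, along the tool's axes at that moment; what a row does not reach only later rows make up. A row lasts 1/10 s, in which the tool goes at most 50 mm and 8.59 degrees, less where a joint would pass 70% of its speed; a pose out of reach is approached as far as the arm can. A call with a gripper value outside its range is refused whole. "claw" is the finger opening in m, from 0 to 0.0854, set as the call begins (left out, the last holds). The fingers move at their own pace and stop on an object; "newtons" is the grip in N (left out, the last holds). Time passes only in rows, so rows that repeat a pose let the fingers close. It gives the time, the measured TCP pose, the force and the opening at its end, in the units of the state.
- get_obs(): the state, without advancing time (a new reading comes with each control period).
- camera(name): name is "side" or "top" or "wrist"; returns a dict with "color" (400x640x3 uint8, blue, green, red), "range_z" (400x640 float32, m along the optical axis (not along the pixel's ray), 0 where there is no reading), "fx", "fy", "cx", "cy" (pixels), "T" (4x4, takes a point from camera to world coordinates). Camera axes: x right, y down, z forward; pixel columns grow to the right and rows downward; lengths in m; the calibration is good to about 2 mm. A picture is of the moment at which its call begins.
- job_done(): hands the job in, once; it reports no verdict.
The state is a dict: "time": time; "q": joint angles; "qd": joint speeds; "joint_efforts": joint torques, N m; "ee_pos": TCP position; "tcp_rot": TCP orientation; "wrist_force": force on the tool from outside, world axes, zero at the start; "torque": the same for the moment, N m; "opening": finger opening in m.
Only numpy, scipy, OpenCV 4.12 (cv2) and the standard library are available. Lean on these libraries where they do the work, as an engineer would, in place of code of your own. Each camera call takes 0.05 s, during which the arm holds its last target. There are 200 camera calls.

### The job

Turn the circuit board in the rework frame until it lies level with its components facing up, pushing only on the aluminium rails of its holder and not on the board itself; then turn the bar-shaped knob on the left upright clockwise as far as it goes to lock it. After that, swing the bench magnifier in so that its round lens is centred over the middle of the board, and let go, leaving the things around the frame where they are.

Things in the scene. Friction and masses are not known exactly. Their poses are not given: they have to be found in the camera images.
- station: Fixed rework frame: grey base plate 190 x 350 mm (local x, y), 12 mm thick; origin at its underside's centre, on the bench. Local y: the board's long axis, pointing to the lock knob's side; -x: the robot's side. Aluminium uprights 44 x 30 mm, tops 158 mm above the bench, at local y = +150 and -150 mm. The board's turning axis runs along local y at x = 0, 130 mm above the bench.
- board_tilt (a joint): Angle of board and holder about the station's local y, rad. 0 = level, components up. Positive: the rail on the robot's side (local -x) is raised, components face away from the robot. Starts at 0.5 to 1.2; range -1.5 to 1.5, no stop at level. Balanced; friction of 0.12 N m holds it where it is left, so it can still be pushed out of level: keep clear of it once set.
- high_rail (a point): Middle of the component-side face of the rail that starts raised: 58 mm from the turning axis (to local -x when level), 10 mm off the board's mid-plane; 140 mm above the bench when level. Both aluminium rails are 14 mm wide, 20 mm thick, 216 mm long along local y, and stand 8 mm proud of the board on both faces. y along the rail, z square to the component face.
- low_rail (a point): The same point on the other rail, the one that starts low (local +x of the station when level).
- board: The circuit board held between the rails: 102 x 216 mm, 3 mm thick, components up to 7 mm high on one face. Its origin is its centre, on the turning axis. x across, y along the length, z out of the component face. Must not be pressed on.
- board_center (a point): Centre of the circuit board, on the turning axis, 130 mm above the bench.
- lock_knob (a joint): Angle of the lock knob about its vertical axis, rad; grows clockwise seen from above. Starts loose at 0 to 0.3; stop at 1.4 = fully locked. At 0 the bar points along local x of the station, at 1.4 nearly along local y. Friction 0.12 N m all the way; it stays where it is left.
- knob_grip (a point): Centre of the lock knob's bar, on its vertical axis, on top of the left upright (local y = +150 mm), 176 mm above the bench. The bar is black plastic, 58 mm long, 12 mm thick, 24 mm high (164 to 188 mm above the bench). Its x axis points along the bar.
- magnifier (a joint): Swivel angle of the magnifier arm about its vertical post, rad. 0 = lens centred over the board; grows counter-clockwise from above as the lens swings out to the frame's right (local -y). Starts at 1.2 to 1.6; range -0.5 to 1.8, no stop at 0. Friction 0.15 N m; it stays where it is left.
- lens_center (a point): Centre of the magnifier lens: a round white rim of outer radius 55 mm and 22 mm high, its centre 268 mm above the bench (rim from 257 to 279 mm), 163 mm from the pivot.
- magnifier_pivot (a point): Swivel axis of the magnifier at the lens's height, on top of the thin steel post at the right rear corner of the frame (local x = +115, y = -115 mm).
- sample_tub: Bystander: small clear open tub, 130 x 100 x 60 mm, with a black rock in it, to the left of the frame. Origin at the centre of its underside.
- housing: Bystander: upright metal sensor housing, 60 mm diameter, 122 mm high, behind the frame. Origin at the centre of its underside.
- mouse: Bystander: grey computer mouse, 100 x 58 x 28 mm, to the right of the frame. Origin at the centre of its underside.

How it is judged (in metres and radians):
On the way, in this order (a step that is already met when the one before it is completed fails the run):
1. the board is turned level, components up (value of joint board_tilt between -0.08 and 0.08 rad), for 0.2 s.
2. the knob is turned clockwise to its stop with the board still level (all of step 1 and value of joint lock_knob above 1.2 rad), for 0.2 s.
3. the magnifier lens is centred over the board (horizontal distance between lens_center and board_center below 0.02 m), for 0.2 s.
At the end, for the whole second after the job is handed in: The board is level within 0.08 rad (about 4.5 degrees) with components up, the lock knob is turned to at least 1.2 rad (stop at 1.4), the lens centre is within 20 mm horizontally of the board's centre, and board, knob and magnifier are at rest (all of step 2 and horizontal distance between lens_center and board_center below 0.02 m and velocity of joint board_tilt between -0.05 and 0.05 rad/s and velocity of joint lock_knob between -0.05 and 0.05 rad/s and velocity of joint magnifier between -0.05 and 0.05 rad/s); the robot touches nothing.
It fails at once if the board itself is pressed with more than 5 N (contact force between any of the fingers, the arm and board above 5 N).
It fails at once if a bystander is moved by more than 30 mm or knocked over (distance of any of sample_tub, housing, mouse from where it was at the start of the episode above 0.03 m or angle between housing's own z axis and vertical above 0.4 rad).
It also fails if it takes over 72 s, if anything falls off the work surface, if the arm or the gripper's body presses on something with over 40 N, if the wrist force passes 120 N, or if a joint passes its speed limit or range.

## Working session

There is one attempt and no reset: what is moved stays moved. The work goes in short steps, Python scripts to look and compute and a tool call to move; the robot and the scene stay as the last step left them, time stands still between calls to the robot, and variables do not carry over. Pictures are saved under pics/ and viewed, about 8 in all and at most 12, crops included, and the job is handed in when it is done.

Besides the shell and the picture viewer there is one more tool, called after "Emit:" by a JSON object that holds its "op" and its "data", one argument or row to a line. move_arm: Moves the arm, as the interface text tells. Its arguments: {"type":"object","properties":{"deltas":{"type":"array"},"claw":{"type":"number"},"newtons":{"type":"number"}},"required":["deltas"]}

```bash
mkdir -p pics
python3 - <<'E'
from workcell import *
import cv2,numpy as np
print(get_obs())
for n in("top","side"):
    c=camera(n);cv2.imwrite(f"pics/{n}0.png",c["color"]);np.savez(f"{n}0.npz",**c);print(n,c["fx"],c["cx"],c["cy"],c["T"].round(3).tolist())
E
```

```text
{'time': 0.0, 'q': array([6.93275564e+01, 5.01224038e+00, 1.00339960e+01, 9.51003050e+01,
       2.71311014e-03, 9.00018327e+01]), 'qd': array([-0.08815956, -0.01232878,  0.08542518, -0.05868623,  0.00939237,
       -0.03102155]), 'joint_efforts': array([ 7.03304922e-04, -5.20393109e+01,  4.64798176e+01,  1.66295929e-02,
       -1.93119155e-05,  9.09514682e-06]), 'ee_pos': array([0.19406762, 0.51437126, 0.23056803]), 'tcp_rot': array([-9.00785494e+01,  2.71059511e-03, -2.06742799e+01]), 'wrist_force': array([-0.31607422,  0.42808521,  0.33434035]), 'torque': array([-0.0020868 ,  0.05637484, -0.01875173]), 'opening': 0.08523208939899944}
top 423.7888817534757 319.33680762632264 194.77837660741838 [[0.015, -0.998, 0.059, 0.507], [-0.999, -0.017, -0.037, 0.084], [0.037, -0.059, -0.998, 1.112], [0.0, 0.0, 0.0, 1.0]]
side 423.43717979999394 320.01575534423756 202.68499955945518 [[0.386, 0.632, -0.672, 1.227], [0.922, -0.255, 0.29, -0.205], [0.012, -0.732, -0.681, 0.823], [0.0, 0.0, 0.0, 1.0]]
```

View pics/top0.png

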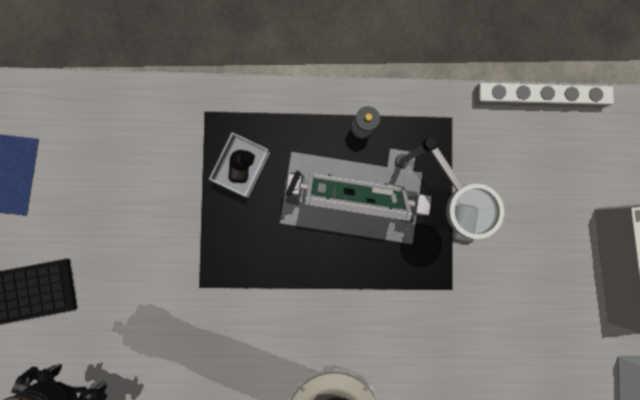

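View pics/side0.png

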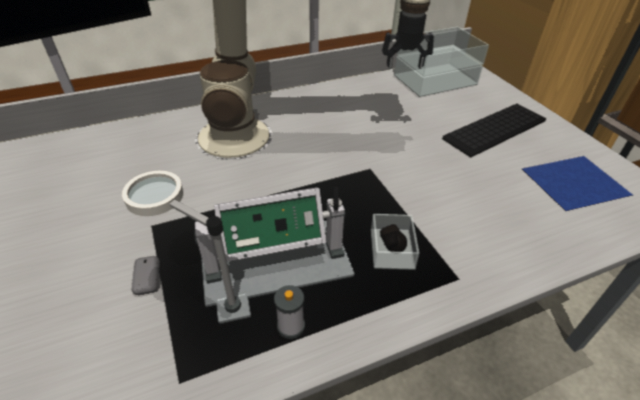

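The top view shows the base plate at about (280–425, 153–242), the knob at (294,184), the lens at (475,211) and the pivot at (430,144). The side view shows the board tilted with its components facing away from the robot.

```bash
cat > h.py <<'E'
import numpy as np,cv2
from workcell import *
def ray(c,u,v,z):
    d=c["T"][:3,:3]@np.array([(u-c["cx"])/c["fx"],(v-c["cy"])/c["fy"],1]);o=c["T"][:3,3]
    return (o+d*(z-o[2])/d[2])
def cloud(c):
    v,u=np.mgrid[:400,:640];r=c["range_z"]
    p=np.stack([(u-c["cx"])/c["fx"]*r,(v-c["cy"])/c["fy"]*r,r],-1)@c["T"][:3,:3].T+c["T"][:3,3]
    p[r==0]=np.nan
    return p
E
python3 - <<'E'
from h import *
c=dict(np.load("top0.npz"));P=cloud(c)
for n,u,v,z in [("bRL",291,153,.012),("bFL",280,222,.012),("bFR",412,242,.012),("knob",294,184,.188),("piv",430,144,.279),("lens",475,211,.279)]:
    print(n,ray(c,u,v,z).round(4),P[v,u].round(3))
# board: green mask
hsv=cv2.cvtColor(c["color"],cv2.COLOR_BGR2HSV)
for n in("top","side"):
    c=dict(np.load(n+"0.npz"));P=cloud(c);hsv=cv2.cvtColor(c["color"],cv2.COLOR_BGR2HSV)
    m=cv2.inRange(hsv,(45,90,30),(85,255,255))>0
    q=P[m];q=q[np.isfinite(q[:,0])];ctr=np.median(q,0)
    q=q[np.linalg.norm(q-ctr,axis=1)<.15]
    w=np.linalg.svd(q-q.mean(0))[2]if 0 else np.linalg.eigh(np.cov(q.T))[1]
    print(n,len(q),q.mean(0).round(4),"normal",w[:,0].round(3),"long",w[:,2].round(3))
    if n=="top":
        x0,y0=268,140;cr=c["color"][130:255,200:510];cv2.imwrite("pics/topcrop.png",cv2.resize(cr,(775,312),interpolation=2))
        # lens rim circle
        m=((P[...,2]>.255)&(P[...,2]<.295)).astype(np.uint8)
        pp=P[(m>0)]; print("z.26-.29 pts",len(pp))
        hi=(hsv[...,2]>150)&(hsv[...,1]<40);hi[:, :440]=0;hi[:,515:]=0;hi[:175]=0;hi[250:]=0
        cs=cv2.findContours(hi.astype(np.uint8),0,2)[0];k=max(cs,key=cv2.contourArea);print(cv2.minEnclosingCircle(k),cv2.fitEllipse(k))
        (u,v),_=cv2.minEnclosingCircle(k);print("lens",ray(c,u,v,.27))
E
```

```text
bRL [0.6803 0.1199 0.012 ] [0.68  0.12  0.013]
bFL [0.5001 0.1448 0.012 ] [0.5   0.145 0.013]
bFR [ 0.4532 -0.1993  0.012 ] [ 0.453 -0.199  0.012]
knob [0.5844 0.1064 0.188 ] [0.585 0.106 0.187]
piv [ 0.6621 -0.1664  0.279 ] [ 0.661 -0.165  0.283]
lens [ 0.5293 -0.257   0.279 ] [ 0.53  -0.26   0.271]
top 812 [ 0.5691 -0.0399  0.1314] normal [ 0.837 -0.118  0.534] long [ 0.18   0.981 -0.066]
z.26-.29 pts 3330
((481.5, 212.0), 49.246925354003906) ((482.3663024902344, 210.49961853027344), (61.85542297363281, 78.867431640625), 158.05577087402344)
lens [ 0.52775664 -0.27398478  0.27      ]
side 3109 [ 0.5686 -0.0412  0.1338] normal [ 0.834 -0.118  0.539] long [ 0.163  0.986 -0.036]
```

View pics/topcrop.png

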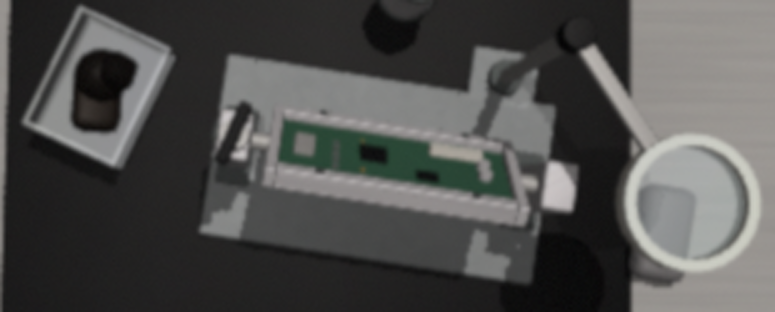

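```bash
cat >> h.py <<'E'
from scipy.spatial.transform import Rotation as Ro
C=np.array([.566,-.040]);YAW=-7.85
a=np.radians(YAW);LX=np.array([np.cos(a),np.sin(a)]);LY=np.array([-np.sin(a),np.cos(a)])
def loc(x,y): return C+x*LX+y*LY
def delta(xy,z,yaw=None):
    o=get_obs();R=Ro.from_euler("xyz",o["tcp_rot"],degrees=True)
    d=R.inv().apply(np.r_[xy,z]-o["ee_pos"])
    print("d",d.round(4),"turn",None if yaw is None else round(-((yaw-o["tcp_rot"][2]+180)%360-180),1), "t",o["time"],"q6",o["q"][5].round(1))
E
python3 - <<'E'
from h import *
delta(loc(-.027,0),.225,YAW)
E
```

```text
d [ 0.5173  0.0061 -0.3934] turn -12.8 t 0.1 q6 90.0
```

Emit:
{"op": "move_arm", "data": {
  "deltas": [
    [[0.03,0,-0.023,-2],[0.06,0,-0.046,-4],[0.09,0,-0.069,-6],[0.12,0,-0.092,-8],[0.15,0,-0.115,-12.8]]
  ],
  "claw": 0
}}

```text
time: 0.6
ee_pos: [0.2943, 0.3526, 0.231]
tcp_rot: [-90.0, 0.0, -7.8]
wrist_force: [0.8, 0.7, 0.1]
opening: 0.0124
```

Run:
```python
from h import *
delta(loc(-.027,0),.225,YAW)
```

```text
d [ 0.2952  0.006  -0.3523] turn 0.1 t 0.6 q6 57.9
```

Emit:
{"op": "move_arm", "data": {
  "deltas": [
    [[0.03,0,-0.035,0],[0.06,0,-0.07,0],[0.09,0,-0.105,0],[0.12,0,-0.14,0],[0.15,0,-0.176,0]]
  ]
}}

```text
time: 1.1
ee_pos: [0.4189, 0.1574, 0.2311]
tcp_rot: [-90.0, 0.0, -7.9]
wrist_force: [0.6, 1.8, -0.6]
opening: 0.0
```

Emit:
{"op": "move_arm", "data": {
  "deltas": [
    [[0.03,0,-0.035,0],[0.06,0,-0.07,0],[0.09,0,-0.105,0],[0.12,0,-0.14,0],[0.145,0,-0.176,0]]
  ]
}}

```text
time: 1.6
ee_pos: [0.5387, -0.037, 0.2307]
tcp_rot: [-90.0, 0.0, -7.9]
wrist_force: [-0.2, 0.1, 0.6]
opening: 0.0001
```

Run:
```python
from h import *
delta(loc(-.027,0),.20,YAW)
c=camera("side");cv2.imwrite("pics/s1.png",cv2.resize(c["color"][120:340,130:430],(750,550)))
```

```text
d [0.0005 0.0307 0.0007] turn -0.0 t 1.6 q6 4.0
```

View pics/s1.png

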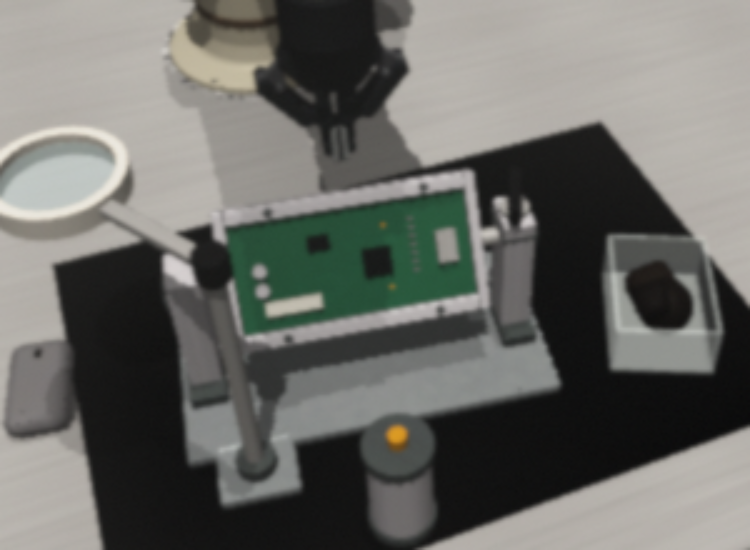

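The shut fingertips at (340,150) hang above the middle of the raised rail at (345,195). I'll push down, following the arc of the rail's corner.

Emit:
{"op": "move_arm", "data": {
  "deltas": [
    [[-0.001,0.015,0,0],[-0.001,0.03,0,0],[-0.002,0.038,0,0],[-0.006,0.042,0,0],[-0.01,0.045,0,0]]
  ]
}}

```text
time: 2.15
ee_pos: [0.5279, -0.0336, 0.1867]
tcp_rot: [-90.0, -0.1, -7.9]
wrist_force: [0.8, -1.0, 1.9]
opening: 0.0
```

Emit:
{"op": "move_arm", "data": {
  "deltas": [
    [[-0.0035,0.0027,0,0],[-0.0075,0.006,0,0],[-0.0115,0.01,0,0],[-0.016,0.0146,0,0],[-0.019,0.0185,0,0]]
  ]
}}

```text
time: 2.65
ee_pos: [0.5083, -0.0308, 0.1683]
tcp_rot: [-90.0, 0.0, -7.9]
wrist_force: [-3.8, -0.5, 5.7]
opening: -0.0002
```

Emit:
{"op": "move_arm", "data": {
  "deltas": [
    [[-0.002,0.004,0,0],[-0.004,0.008,0,0],[-0.006,0.012,0,0],[-0.007,0.016,0,0],[-0.008,0.019,0,0]]
  ]
}}

```text
time: 3.15
ee_pos: [0.5011, -0.0299, 0.1484]
tcp_rot: [-90.0, 0.0, -7.9]
wrist_force: [-2.0, 1.3, 2.9]
opening: 0.0
```

Emit:
{"op": "move_arm", "data": {
  "deltas": [
    [[0,0.002,0,0],[-0.0005,0.004,0,0],[-0.001,0.006,0,0],[-0.001,0.008,0,0],[-0.001,0.008,0,0]]
  ]
}}

```text
time: 3.65
ee_pos: [0.5003, -0.0299, 0.1404]
tcp_rot: [-90.0, 0.0, -7.9]
wrist_force: [0.2, 0.2, -0.1]
opening: -0.0002
```

```bash
cat >> h.py <<'E'
def tilt(n="side"):
    c=camera(n);P=cloud(c);hsv=cv2.cvtColor(c["color"],cv2.COLOR_BGR2HSV)
    q=P[cv2.inRange(hsv,(45,90,30),(85,255,255))>0];q=q[np.isfinite(q[:,0])]
    q=q[np.linalg.norm(q-np.median(q,0),axis=1)<.12]
    w=np.linalg.eigh(np.cov(q.T))[1][:,0];w*=np.sign(w[2])
    print(n,len(q),q.mean(0).round(3),"tilt",np.arctan2(w[:2]@LX,w[2]).round(3));return c
E
python3 - <<'E'
from h import *
tilt();tilt("top");print(get_obs()["wrist_force"])
E
```

```text
side 2093 [ 0.564 -0.039  0.134] tilt 0.002
top 1361 [0.582 0.01  0.132] tilt 0.004
[ 0.3736364  -0.19155603 -0.66655965]
```

Emit:
{"op": "move_arm", "data": {
  "deltas": [
    [[-0.002,-0.02,0,0],[-0.002,-0.05,0,0],[-0.002,-0.09,0.04,0],[-0.002,-0.09,0.08,0],[0,-0.09,0.1,0]]
  ],
  "claw": 0.05
}}

```text
time: 4.25
ee_pos: [0.5149, 0.0717, 0.2325]
tcp_rot: [-89.9, -0.2, -7.8]
wrist_force: [0.6, -0.5, -0.4]
opening: 0.0498
```

Run:
```python
from h import *
c=dict(np.load("top0.npz"));P=cloud(c)
v0,v1,u0,u1=165,205,280,306
k=(P[...,2]>.172)&(P[...,2]<.2);m=np.zeros_like(k);m[v0:v1,u0:u1]=k[v0:v1,u0:u1]
v,u=np.nonzero(m);r=cv2.minAreaRect(np.c_[u,v].astype(np.float32));print(len(u),r)
b=np.array([ray(c,*p,.188) for p in cv2.boxPoints(r)]);print(b.round(4),b.mean(0))
e=[b[1]-b[0],b[2]-b[1]];e=max(e,key=np.linalg.norm);ang=np.degrees(np.arctan2(e[1],e[0]));ang=(ang+90)%180-90;print(np.linalg.norm(e),ang)
delta(b.mean(0)[:2],.215,ang)
tilt()
c=camera("wrist");np.savez("w.npz",**c);cv2.imwrite("pics/w.png",c["color"])
```

```text
155 ((293.92401123046875, 187.67431640625), (34.0682258605957, 17.473590850830078), 79.87532806396484)
[[0.6093 0.1323 0.188 ]
 [0.6168 0.0949 0.188 ]
 [0.5435 0.0805 0.188 ]
 [0.5362 0.1178 0.188 ]] [0.57644353 0.1063985  0.188     ]
0.07465222850740182 11.08323884802897
d [0.0562 0.0177 0.0428] turn -18.9 t 4.25 q6 15.7
side 2087 [ 0.564 -0.04   0.134] tilt 0.001
```

View pics/w.png

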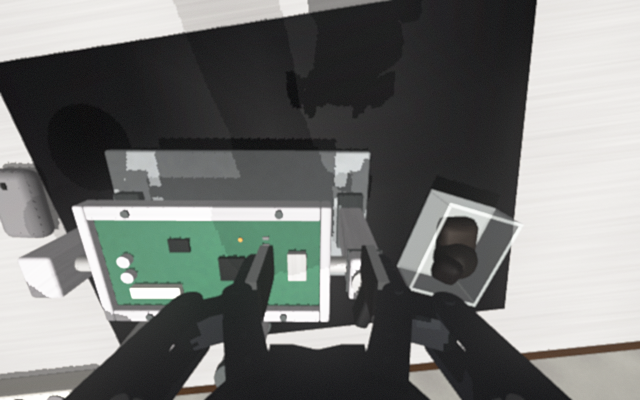

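The wrist view confirms the board is level and that the fingers cover the knob near (355,285). I'll measure the bar by its dark colour in the first top view.

Run:
```python
from h import *
c=dict(np.load("top0.npz"));g=c["color"].max(2)
for th in(40,50,60):
    m=np.zeros(g.shape,np.uint8);m[166:200,286:304]=(g[166:200,286:304]<th)
    cs=cv2.findContours(m,0,2)[0]
    k=max(cs,key=len);r=cv2.minAreaRect(k);b=cv2.boxPoints(r)
    w=np.array([ray(c,*p,.188) for p in b]);e=max([w[1]-w[0],w[2]-w[1]],key=np.linalg.norm)
    ang=(np.degrees(np.arctan2(e[1],e[0]))+90)%180-90
    print(th,r,w.mean(0).round(4),np.linalg.norm(e).round(3),ang.round(1))
delta([.586,.107],.215,-22)
c=camera("top");cv2.imwrite("pics/t2.png",cv2.resize(c["color"][130:255,220:440],None,fx=3,fy=3))
```

```text
40 ((292.637939453125, 183.84481811523438), (3.9391930103302, 24.160385131835938), 23.198591232299805) [0.5847 0.1093 0.188 ] 0.053 -22.0
50 ((292.32305908203125, 185.4154052734375), (10.666987419128418, 28.031848907470703), 7.125016689300537) [0.5813 0.11   0.188 ] 0.061 -6.0
60 ((292.69720458984375, 185.523681640625), (11.755661964416504, 28.3565616607666), 6.842772960662842) [0.5811 0.1092 0.188 ] 0.062 -5.7
d [0.066  0.0158 0.0449] turn 14.3 t 4.35 q6 15.6
```

Emit:
{"op": "move_arm", "data": {
  "deltas": [
    [[0.022,0,0.015,5],[0.044,0,0.03,10],[0.066,0,0.046,14.3],[0.066,0,0.046,14.3]]
  ]
}}

```text
time: 4.8
ee_pos: [0.5873, 0.1057, 0.229]
tcp_rot: [-90.1, 0.1, -22.3]
wrist_force: [-0.2, -0.2, -0.3]
opening: 0.0501
```

Run:
```python
from h import *
delta([.586,.108],.17,-22)
c=camera("wrist");cv2.imwrite("pics/w2.png",c["color"]);c=camera("side");cv2.imwrite("pics/s2.png",cv2.resize(c["color"][150:300,260:410],(600,600),interpolation=2))
```

```text
d [-0.002   0.059   0.0017] turn -0.3 t 4.8 q6 32.5
```

View pics/s2.png

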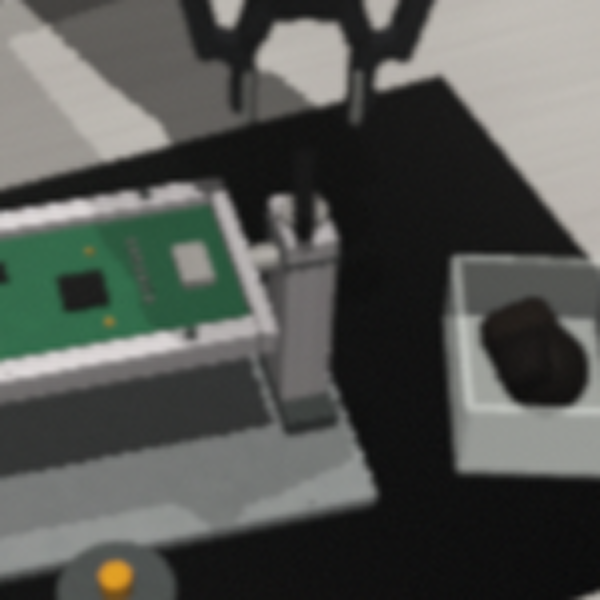

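The open fingers at (245,100) and (357,110) straddle the bar at (305,195), so I'll descend and grip it.

Emit:
{"op": "move_arm", "data": {
  "deltas": [
    [[-0.001,0.02,0.001,0],[-0.001,0.04,0.002,0],[-0.001,0.055,0.002,0],[-0.001,0.057,0.002,0],[-0.001,0.057,0.002,0]]
  ]
}}

```text
time: 5.4
ee_pos: [0.5849, 0.1072, 0.1743]
tcp_rot: [-90.0, -0.0, -22.2]
wrist_force: [-0.5, -0.1, -0.2]
opening: 0.0497
```

Emit:
{"op": "move_arm", "data": {
  "deltas": [
    [[0,0,0,0],[0,0,0,0],[0,0,0,0],[0,0,0,0],[0,0,0,0]]
  ],
  "claw": 0.005,
  "newtons": 25
}}

```text
time: 5.9
ee_pos: [0.5862, 0.1093, 0.1751]
tcp_rot: [-89.8, -0.1, -22.1]
wrist_force: [1.2, 6.5, 3.3]
opening: 0.0113
```

Emit:
{"op": "move_arm", "data": {
  "deltas": [
    [[0.0005,0,0.002,4],[0.0005,0,0.002,8],[0.0005,0,0.002,12],[0.0005,0,0.002,16],[0.0005,0,0.002,20]]
  ]
}}

```text
time: 6.4
ee_pos: [0.5868, 0.1102, 0.1751]
tcp_rot: [-89.9, -0.0, -42.3]
wrist_force: [-2.0, 1.4, 4.5]
opening: 0.0114
```

Emit:
{"op": "move_arm", "data": {
  "deltas": [
    [[0,0,0,4],[0,0,0,8],[0,0,0,12],[0,0,0,16],[0,0,0,20]]
  ]
}}

```text
time: 6.9
ee_pos: [0.5875, 0.1108, 0.1751]
tcp_rot: [-89.8, 0.0, -62.3]
wrist_force: [2.6, 5.7, 2.4]
opening: 0.011
```

Emit:
{"op": "move_arm", "data": {
  "deltas": [
    [[0,0,0,4],[0,0,0,8],[0,0,0,12],[0,0,0,16],[0,0,0,18]]
  ]
}}

```text
time: 7.4
ee_pos: [0.5883, 0.1112, 0.1751]
tcp_rot: [-89.7, 0.1, -80.2]
wrist_force: [7.6, 7.8, 1.0]
opening: 0.011
```

Emit:
{"op": "move_arm", "data": {
  "deltas": [
    [[0,0,0,2],[0,0,0,4],[0,0,0,6],[0,0,0,7.5],[0,0,0,7.5]]
  ]
}}

```text
time: 7.9
ee_pos: [0.5886, 0.1112, 0.1751]
tcp_rot: [-89.7, 0.2, -87.7]
wrist_force: [8.2, 7.8, 1.1]
opening: 0.0113
```

Run:
```python
from h import *
o=get_obs();print(o["torque"],o["wrist_force"],o["tcp_rot"]);tilt()
```

```text
[ 1.50092778 -1.61253281  0.06340819] [8.24185908 7.82977448 1.06767576] [-89.70744824   0.16257892 -87.65150853]
side 2090 [ 0.564 -0.04   0.134] tilt 0.004
```

Emit:
{"op": "move_arm", "data": {
  "deltas": [
    [[0,0,0,0],[0,0,0,0],[0,0,0,0],[0,-0.005,0,0],[0,-0.02,0,0]]
  ],
  "claw": 0.05
}}

```text
time: 8.45
ee_pos: [0.5861, 0.1094, 0.1929]
tcp_rot: [-90.1, -0.0, -87.7]
wrist_force: [1.0, -0.4, 0.6]
opening: 0.0495
```

Emit:
{"op": "move_arm", "data": {
  "deltas": [
    [[0,-0.04,0,-8],[0,-0.08,0,-16],[0,-0.12,0,-24],[0,-0.16,0,-32],[0,-0.16,0,-40]]
  ],
  "claw": 0
}}

```text
time: 8.95
ee_pos: [0.5871, 0.1096, 0.3604]
tcp_rot: [-89.6, -0.3, -47.4]
wrist_force: [0.2, 0.4, 0.1]
opening: 0.0001
```

Run:
```python
from h import *
c=tilt();P=cloud(c)
# rim from side and top: points at rim height
for n in("side","top"):
    if n=="top": c=camera(n);P=cloud(c)
    hsv=cv2.cvtColor(c["color"],cv2.COLOR_BGR2HSV)
    m=(P[...,2]>.262)&(P[...,2]<.29)&(P[...,1]<-.18)&(P[...,1]>-.36)&(P[...,0]<.62)&(P[...,0]>.42)&(hsv[...,2]>150)
    q=P[m];(x,y),r=cv2.minEnclosingCircle(q[:,:2].astype(np.float32));print(n,len(q),x,y,r,np.percentile(q,[2,98],axis=0).round(3).tolist())
delta([.566,-.32],.34,34)
cv2.imwrite("pics/t3.png",cv2.resize(c["color"][120:260,240:520],None,fx=2.8,fy=2.8))
```

```text
side 2089 [ 0.564 -0.04   0.134] tilt 0.003
side 1620 0.5547937750816345 -0.24608685076236725 0.08145691454410553 [[0.483, -0.309, 0.27], [0.61, -0.206, 0.282]]
top 563 0.5298408269882202 -0.26131168007850647 0.05442364513874054 [[0.478, -0.313, 0.276], [0.582, -0.209, 0.282]]
d [ 0.3028  0.015  -0.3055] turn -81.6 t 9.05 q6 58.1
```

View pics/t3.png

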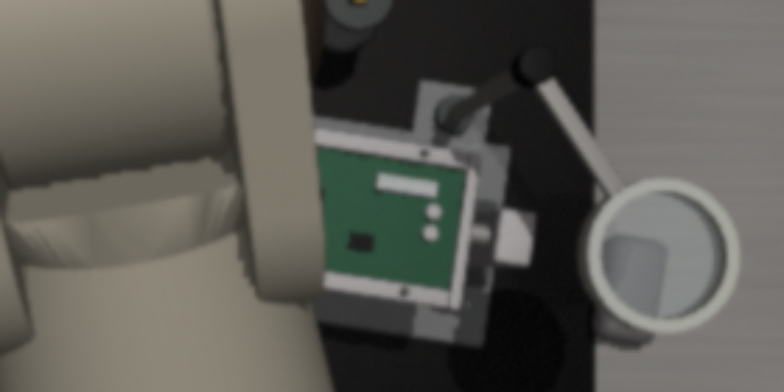

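The lens rim is centred at (660,255) in this crop, which gives (0.530, -0.261), and the pivot is at (0.663, -0.167). The board looks level. Next I go over and behind the lens.

Emit:
{"op": "move_arm", "data": {
  "deltas": [
    [[0.03,0,-0.03,-8],[0.06,0,-0.06,-16],[0.09,0,-0.09,-24],[0.12,0,-0.12,-32],[0.15,0,-0.15,-40]]
  ]
}}

```text
time: 9.55
ee_pos: [0.5761, -0.1038, 0.3527]
tcp_rot: [-90.0, 0.1, -7.6]
wrist_force: [0.6, -0.3, -0.6]
opening: 0.0001
```

Run:
```python
from h import *
delta([.579,-.33],.36,35.3)
```

```text
d [ 0.0328 -0.0074 -0.2238] turn -42.9 t 9.55 q6 -2.6
```

Emit:
{"op": "move_arm", "data": {
  "deltas": [
    [[0.006,-0.005,-0.045,-8],[0.012,-0.005,-0.09,-16],[0.018,-0.005,-0.135,-24],[0.026,-0.005,-0.18,-32],[0.033,-0.005,-0.224,-40]]
  ]
}}

```text
time: 10.05
ee_pos: [0.5789, -0.3305, 0.3579]
tcp_rot: [-89.9, 0.0, 32.4]
wrist_force: [1.0, 0.5, 0.9]
opening: 0.0003
```

Run:
```python
from h import *
delta([.579,-.33],.258,35.3)
```

```text
d [0.0004 0.0999 0.0002] turn -2.9 t 10.05 q6 -62.1
```

Emit:
{"op": "move_arm", "data": {
  "deltas": [
    [[0,0.03,0,-2.9],[0,0.065,0,-2.9],[0,0.1,0,-2.9],[0,0.1,0,-2.9],[0,0.1,0,-2.9]]
  ]
}}

```text
time: 10.55
ee_pos: [0.579, -0.3283, 0.259]
tcp_rot: [-89.9, 0.0, 35.1]
wrist_force: [-0.5, 0.4, 0.8]
opening: -0.0002
```

Emit:
{"op": "move_arm", "data": {
  "deltas": [
    [[0,0,0.004,0],[0,0,0.008,0],[0,0,0.012,0],[0,0,0.015,0],[0,0,0.015,0]]
  ]
}}

```text
time: 11.05
ee_pos: [0.5709, -0.3161, 0.2596]
tcp_rot: [-90.1, -0.0, 35.2]
wrist_force: [-0.4, 0.1, -0.1]
opening: -0.0001
```

Emit:
{"op": "move_arm", "data": {
  "deltas": [
    [[-0.0045,0,0.0116,4],[-0.0081,0,0.0234,8],[-0.011,0,0.0354,12],[-0.013,0,0.0476,16],[-0.0141,0,0.0599,20]]
  ]
}}

```text
time: 11.55
ee_pos: [0.5246, -0.2755, 0.2589]
tcp_rot: [-90.0, -0.0, 15.0]
wrist_force: [1.6, 0.4, -0.1]
opening: 0.0001
```

```bash
cat >> h.py <<'E'
PV=np.array([.663,-.167])
def lens(n="top",view=None):
    c=camera(n);P=cloud(c);hsv=cv2.cvtColor(c["color"],cv2.COLOR_BGR2HSV)
    d=np.linalg.norm(P[...,:2]-PV,axis=-1)
    m=(P[...,2]>.262)&(P[...,2]<.29)&(hsv[...,2]>150)&(hsv[...,1]<60)&(d>.1)&(d<.23)
    q=P[m][:,:2]
    A=np.c_[2*q,np.ones(len(q))]
    (x,y),r=cv2.minEnclosingCircle(q.astype(np.float32))
    print(n,len(q),"lens",round(x,4),round(y,4),"r",round(r,4),"phi",np.degrees(np.arctan2(y-PV[1],x-PV[0]))%360,"off",(np.array([x,y])-C).round(4))
    o=get_obs();f=o["ee_pos"][:2]-np.array([x,y]);print("finger-lens",np.linalg.norm(f),o["ee_pos"],o["wrist_force"],o["q"].round(0))
    if view: cv2.imwrite("pics/"+view,cv2.resize(c["color"][100:300,220:540],(800,500)))
E
python3 -c "
from h import *
lens(view='t4.png');lens('side')"
```

```text
top 513 lens 0.5109 -0.2043 r 0.0567 phi 193.78963465468493 off [-0.0551 -0.1643]
finger-lens 0.07120790056228202 [ 0.52381922 -0.27435909  0.25955572] [ 1.14305696 -1.2421749   1.28516887] [-28.  12.  21.  99.   0. -42.]
side 1134 lens 0.5099 -0.2026 r 0.0569 phi 193.08968383617238 off [-0.0561 -0.1626]
finger-lens 0.07379580580719874 [ 0.52439987 -0.27495559  0.25956003] [ 1.02019551 -0.38620222 -0.12418286] [-28.  12.  21.  99.   0. -43.]
```

View pics/t4.png

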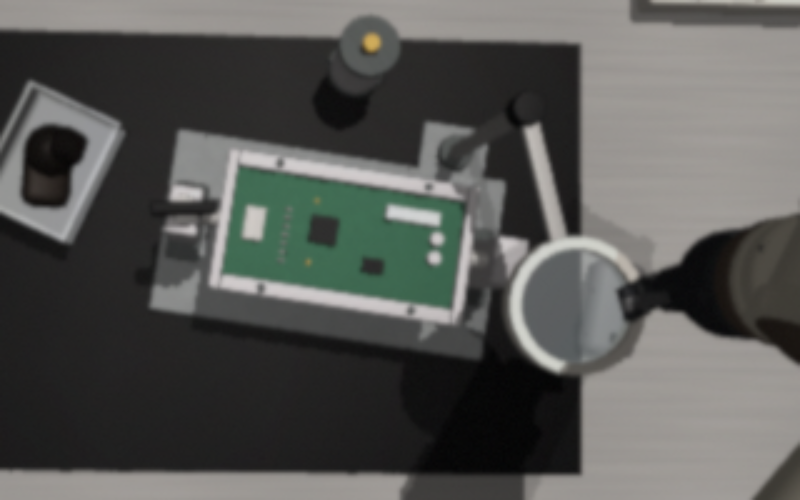

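The lens at (575,305) is being pushed by the fingers at (630,300), and the knob bar lies along the frame at (185,208). I'll continue.

Emit:
{"op": "move_arm", "data": {
  "deltas": [
    [[-0.0045,0,0.0116,4],[-0.0081,0,0.0234,8],[-0.011,0,0.0354,12],[-0.013,0,0.0476,16],[-0.0141,0,0.0599,20]]
  ]
}}

```text
time: 12.15
ee_pos: [0.4957, -0.2217, 0.2588]
tcp_rot: [-90.0, -0.0, -4.8]
wrist_force: [0.8, -0.9, -0.2]
opening: 0.0001
```

Emit:
{"op": "move_arm", "data": {
  "deltas": [
    [[-0.0045,0,0.0116,4],[-0.0081,0,0.0234,8],[-0.011,0,0.0354,12],[-0.013,0,0.0476,16],[-0.0141,0,0.0599,20]]
  ]
}}

```text
time: 12.65
ee_pos: [0.4868, -0.1607, 0.2588]
tcp_rot: [-90.0, -0.0, -24.8]
wrist_force: [-0.4, -1.3, 0.1]
opening: 0.0004
```

```bash
python3 -c "
from h import *
lens();lens('side')"
```

```text
top 944 lens 0.5206 -0.1002 r 0.0571 phi 154.866807545685 off [-0.0454 -0.0602]
finger-lens 0.0680723660172635 [ 0.48684498 -0.15930469  0.25905501] [1.60626731 0.29430919 0.98623005] [-18.   0.   9.  98.   0.   7.]
side 692 lens 0.5211 -0.0979 r 0.0577 phi 154.04210441564058 off [-0.0449 -0.0579]
finger-lens 0.0709331251657702 [ 0.4868698  -0.16004677  0.25901146] [-0.14988836 -0.76903589 -0.39599438] [-18.   1.   9.  98.   0.   6.]
```

Emit:
{"op": "move_arm", "data": {
  "deltas": [
    [[-0.0045,0,0.0116,4],[-0.0081,0,0.0234,8],[-0.011,0,0.0354,12],[-0.013,0,0.0476,16],[-0.0141,0,0.0599,20]]
  ]
}}

```text
time: 13.25
ee_pos: [0.4992, -0.1007, 0.2588]
tcp_rot: [-90.0, -0.0, -44.7]
wrist_force: [-0.4, -2.5, 0.3]
opening: 0.0001
```

```bash
python3 -c "
from h import *
lens();lens('side')"
```

```text
top 686 lens 0.5522 -0.0557 r 0.0569 phi 134.8666823343273 off [-0.0138 -0.0157]
finger-lens 0.06839105543738769 [ 0.49964593 -0.09945     0.25867378] [ 0.14872079  1.77351339 -0.12523762] [-11.   0.   8.  98.   0.  34.]
side 651 lens 0.5513 -0.0575 r 0.0602 phi 135.5642760189781 off [-0.0147 -0.0175]
finger-lens 0.06715425106983723 [ 0.49940141 -0.10009439  0.25868273] [-0.246304   -0.66986131 -0.27067668] [-11.   0.   8.  98.   0.  33.]
```

Emit:
{"op": "move_arm", "data": {
  "deltas": [
    [[-0.0023,0,0.0058,2],[-0.0045,0,0.0116,4],[-0.0064,0,0.0174,6],[-0.0077,0,0.0219,7.5],[-0.0077,0,0.0219,7.5]]
  ]
}}

```text
time: 13.85
ee_pos: [0.509, -0.0799, 0.2587]
tcp_rot: [-90.0, 0.0, -52.1]
wrist_force: [1.3, -0.4, 0.4]
opening: -0.0002
```

```bash
python3 -c "
from h import *
lens();lens('side')"
```

```text
top 684 lens 0.5676 -0.0424 r 0.057 phi 127.4350962795615 off [ 0.0016 -0.0024]
finger-lens 0.06974725185158967 [ 0.50886207 -0.07998836  0.25871763] [-0.96638625  0.24367134  0.17641382] [-9.  1.  9. 98. -0. 43.]
side 670 lens 0.5626 -0.043 r 0.0607 phi 128.99015154264714 off [-0.0034 -0.003 ]
finger-lens 0.0653252916588215 [ 0.50878705 -0.08001107  0.25875278] [ 1.24323744 -0.23772554 -0.21676009] [-9.  1.  9. 98. -0. 43.]
```

Centred to within about 4 mm. Next I back off and rise clear.

Emit:
{"op": "move_arm", "data": {
  "deltas": [
    [[0,0,-0.015,0],[0,0,-0.04,0],[0,0,-0.07,0],[0,-0.04,-0.09,0],[0,-0.08,-0.1,0]]
  ]
}}

```text
time: 14.45
ee_pos: [0.4267, -0.1417, 0.3391]
tcp_rot: [-90.1, 0.1, -52.3]
wrist_force: [0.6, -0.3, 1.0]
opening: -0.0002
```

Emit:
{"op": "move_arm", "data": {
  "deltas": [
    [[-0.03,-0.02,-0.03,0],[-0.03,-0.02,-0.06,0],[-0.03,-0.02,-0.06,0],[-0.03,-0.02,-0.06,0]]
  ]
}}

```text
time: 14.85
ee_pos: [0.3631, -0.1541, 0.359]
tcp_rot: [-90.0, -0.1, -52.3]
wrist_force: [-0.0, -0.4, 0.6]
opening: -0.0002
```

```bash
python3 -c "
from h import *
lens(view='t5.png');lens('side');tilt();tilt('top')"
```

```text
top 927 lens 0.5676 -0.0424 r 0.0574 phi 127.43826475289782 off [ 0.0016 -0.0024]
finger-lens 0.2325354765875588 [ 0.36353565 -0.15387382  0.35864975] [ 0.36710916 -0.10576648 -0.03396362] [-23. -11.  10. 110.   0.  29.]
side 1226 lens 0.5667 -0.0421 r 0.0572 phi 127.64126456442048 off [ 0.0007 -0.0021]
finger-lens 0.23150119676990186 [ 0.36384036 -0.15367521  0.35839913] [ 0.74941872  0.25660111 -1.33513163] [-23. -11.  10. 110.   0.  29.]
side 1632 [ 0.569 -0.038  0.134] tilt 0.002
top 894 [0.575 0.032 0.132] tilt 0.002
```

View pics/t5.png

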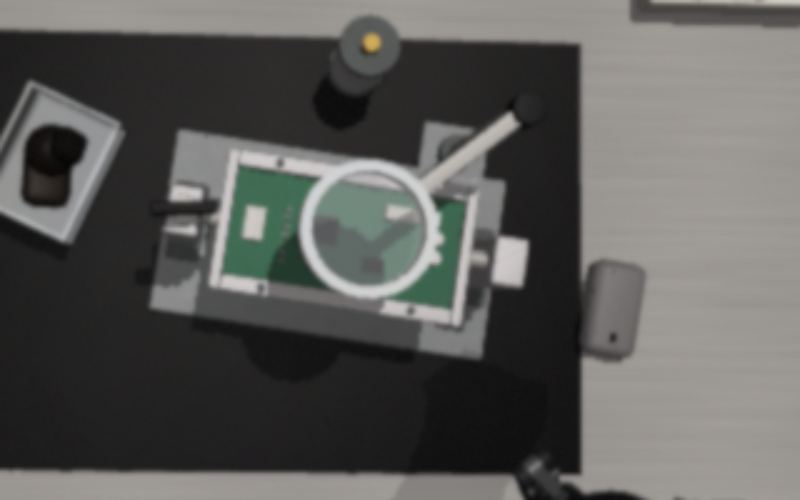

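The lens sits at (368,228), over the board apart from parallax. The knob at (185,208) is locked and the tub, housing and mouse are undisturbed, so I'm handing in.

```bash
python3 -c "
from workcell import *
print(job_done())"
```

```text
the job is handed in; nothing more can be done
None
```

I pushed the raised rail down until the board was level, then turned the knob clockwise by its bar, and swung the magnifier in by its rim. I then backed the arm off and handed the job in at about 15 s; it reported no verdict.

Last checks before handing in:
- **Board:** both cameras read a tilt of 0.002 rad, against the 0.08 rad allowed.
- **Knob:** about 1.39 rad, taken from the gripper's angle while it held the bar. I did not measure it again after release, but the final top view shows the bar lying along the frame.
- **Lens:** about 3 mm from the board's centre by both cameras, against the 20 mm allowed. An earlier side reading, taken while the fingers still touched the rim, put it about 4.5 mm off.
- **Surroundings:** the tub, housing and mouse look undisturbed in the final top view, though I did not measure their positions. The arm is clear of everything.

No final check failed. An early attempt to find the knob from depth data merged it with the upright, so I used its dark colour instead.

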